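Crank the plant lift up to the shelf

TASK

Fit the loose crank onto the plant lift's square shaft, pressing only gently until it slides fully home, never forcing it, and wind it clockwise until the lift's deck is level with the top of the wooden shelf next to it, so that the pot can be slid across. Leave the crank on the shaft and the potted cactus standing upright on the deck, and do not disturb the other things on the table.

Things in the scene. Friction and masses are not known exactly. Their poses are not given: they have to be found in the camera images.
- jack: The plant lift, fixed: steel base 130 x 345 x 12 mm, grey gearbox 64 x 64 mm, 72 mm high, with the crank shaft standing upright out of it, the lifting deck to its +y side (deck centre 200 mm along its own +y). Origin on the table straight below the shaft; z up. Turning the shaft clockwise seen from above raises the deck 15 mm a turn, against about 0.15 N m; it stays where left.
- shaft_top (a point): Centre of the shaft's upper end, 110 mm above the table (axes of the lift: they do NOT turn with the shaft). The shaft is a 16 mm square bar from 78 to 105 mm above the table, then a round cone, 16 to 10 mm diameter, 5 mm high. Which way its flats face is not reported and differs between runs: find it by feel or by eye. A misaligned crank stops on the square's corners, 21 mm short of home.
- deck_top (a point): Centre of the upper face of the lift's wooden deck (130 x 130 x 14 mm), which carries the pot; moves straight up and down; starts 86 to 88 mm above the table; limit of travel 170 mm above the table.
- shelf_edge (a point): Middle of the shelf edge that faces the deck, on the shelf's upper face. The shelf is a fixed light wooden board 150 x 210 x 18 mm on two panel legs, 8 mm from the deck; its top lies 105 to 135 mm above the table, differently in each run.
- crank: The loose crank, 0.37 kg, dark steel, standing on its hub. Origin: centre of the hub's underside; z up, x along the arm. Hub 36 x 36 x 36 mm with a square socket from below, 18.5 x 18.5 mm, 26 mm deep, sides parallel to x and y. Fully home, the socket's roof rests on the shaft's end: origin 26 mm below shaft_top. The arm, 16 mm wide, 27 to 35 mm above the origin, carries the knob 70 mm along +x.
- boss (a point): On the hub's axis, 58 mm above the crank's origin: where to grip the square boss (22 x 22 mm, from 36 to 68 mm above the origin, sides parallel to the crank's x and y) to lift and fit the crank, fingers closing along the crank's y.
- knob (a point): Centre of the crank's upright knob, 65 mm above the crank's origin and 70 mm along its x: a black sleeve, 26 mm diameter in the middle, from 40 to 90 mm above the origin, that spins freely on its pin, so that it can be held without turning the gripper while the crank goes round.
- pot: The potted round cactus on the deck (terracotta pot, 84 mm diameter, about 115 mm high, 0.75 kg), loose; origin under its centre, z up.
- pot_a: Small white pot with leaves, on the shelf; loose. Bystander. Origin under its centre.
- pot_b: Second small white pot with leaves, on the shelf; loose. Bystander. Origin under its centre.
- remote: Black remote control 170 x 45 x 18 mm. Bystander. Origin under its centre.
- water_bottle: Water bottle, 64 mm diameter, 210 mm high. Bystander. Origin under its centre.
- mug: White mug, 80 mm diameter, 90 mm high. Bystander. Origin under its centre.
- paper_roll: Paper roll standing up, 104 mm diameter, 100 mm high. Bystander. Origin under its centre.
- coasters: Stack of cork coasters, 92 mm diameter, 18 mm high. Bystander. Origin under its centre.
Not all that is in view belongs to the job. Several things look just like the crank: the one meant starts farthest from the robot's base.

How it is judged:
By the outcome, as a careful person would: the job done as asked, in the order asked, and still so for the second after the job is handed in, with the robot touching nothing.
It also fails if it takes over 72 s, if anything falls off the work surface, if the arm or the gripper's body presses on something with over 40 N, if the wrist force passes 120 N, or if a joint passes its speed limit or range.

ROBOT

A 6-joint arm with a two-finger parallel gripper is mounted at the origin on the work surface. World frame = base frame: x ahead of the robot, y to its left, z up, the work surface at z = 0. Lengths are in m, angles in rad, forces in N, time in s.
With the tool pointing down it reaches from about 0.325 to 0.75 m from the base axis. Payload 7.6 kg.
Tool frame: the origin (TCP) lies at the very end of the fingers, on their centre line; the grasp point (between the pads) lies 19 mm behind it (manip.grip_depth is the z of the grasp point in the tool frame, in m); z points along the fingers, y is the line along which they close (so a half turn about z gives the same grasp; the last joint's range is limited). The gripper opens to 85 mm and grips with 20 to 120 N. Pads are 22 mm wide; open, the fingers measure 114 mm over their backs; the gripper's body (76 mm by 85 mm) begins 54 mm behind the grasp point. The pads swing forward as they close: fully open they stand 13 mm farther back than shut.
Start: joints at [-1.245, 0.052, 1.401, -0, 1.689, -0.07], TCP at [0.202, -0.484, 0.231] pointing down, gripper open.
Joint ranges: [-2.9, 2.9], [-0.91, 2.17], [0.12, 2.37], [-1.06, 4.2], [0.26, 2.73], [-2.93, 2.93]. Speed limits (rad/s): [2.57, 2.57, 3.01, 3.14, 3.14, 3.14].

INTERFACE

Orientations are given as a 3x3 rotation matrix whose columns are the frame's x, y, z axes.
In Python, from bench import manip gives the robot as it stands.
- The arm moves only by the tool drive_tool, never from a script. Its argument "series" is one flat list of numbers, 7 for each row, row after row: the gripper's target within -1 to 1 (fully open at 1, half-way at 0, shut at -1), then the shift along the world's x, y, z normalised to -1 to 1, where 1 is 2 cm, then the turn, a rotation vector about the world's x, y, z normalised to -1 to 1, where 1 is 4 degrees. In form: [grip, dx, dy, dz, rx, ry, rz, grip, dx, dy, dz, rx, ry, rz, ...]. A call has 1 to 5 rows; each row shifts and turns the commanded pose from where the row before left it; what a row does not reach is not made up. A row lasts 1/8 s, in which the tool goes at most 62.5 mm and 10.7 degrees, less where a joint would pass 70% of its speed; a pose out of reach is approached as far as the arm can. A call with a number of a shift or a turn outside -1 to 1 is refused whole. A call with a gripper value outside its range is refused whole. The fingers move at their own pace and stop on an object; "newtons" is the grip in N (left out, the last holds). Time passes only in rows, so rows that do not move let the fingers close. It gives the time, the measured TCP pose, the force, the opening and the grip force at its end, in the units of the state.
- manip.state(): the state, without advancing time (a new reading comes with each control period).
- manip.camera(name): name is "side" or "top"; returns (picture, depth): 400x640x3 uint8, red, green, blue; 400x640 float32, m along the optical axis (not along the pixel's ray), 0 where there is no reading.
- manip.calibration(name): a dict with "K" (3x3 intrinsics, pixels), "k1" (the pictures are not rectified: a ray, as slopes to the right and down, at radius r is drawn at 1 + k1 r^2 times it, then the intrinsics apply), "pose" (4x4, takes a point from camera to world coordinates). Camera axes: x right, y down, z forward; pixel columns grow to the right and rows downward; lengths in m; the calibration is good to about 2 mm. A picture is of the moment at which its call begins. calibration takes no time and is no camera call.
- manip.sign_off(): hands the job in; it is judged then, once.
The state is a dict: "t": time; "qpos": joint angles; "dq": joint speeds; "tau": joint torques, N m; "position": TCP position; "tool_rot": TCP orientation; "ft_force": force on the tool from outside, world axes, zero at the start; "moment": the same for the moment, N m; "gripper_width": finger opening in m; "grip_force": force on a finger pad.
Only numpy, scipy, OpenCV 4.12 (cv2) and the standard library are available. Lean on these libraries where they do the work, as an engineer would, in place of code of your own. Each camera call takes 0.05 s, during which the arm holds its last target. There are 200 camera calls.

## Working session

There is one attempt and no reset: what is moved stays moved. The work goes in short steps, Python scripts to look and compute and a tool call to move; the robot and the scene stay as the last step left them, time stands still between calls to the robot, and variables do not carry over. Pictures are saved under pics/ and viewed, at most 10 in all, crops included, and the job is handed in when it is done.

Besides the shell and the picture viewer there is one more tool, called after "Emit:" by a JSON object that holds its "op" and its "data". drive_tool: Moves the arm, as the interface text tells. Scaled input: -1 to 1 covers 2 cm each way for a shift and 4 degrees each way for a turn. Its arguments: {"type":"object","properties":{"series":{"type":"array","items":{"type":"number","minimum":-1,"maximum":1}},"newtons":{"type":"number"}},"required":["series"]}

```bash
mkdir -p pics
cat > h.py <<'E'
import numpy as np,cv2
from bench import manip
def shot(n):
    im,d=manip.camera(n); np.savez(f'pics/{n}.npz',im=im,d=d); return im,d
def load(n):
    z=np.load(f'pics/{n}.npz'); return z['im'],z['d']
def rays(n,uv):
    c=manip.calibration(n);K=c['K'];uv=np.atleast_2d(np.array(uv,float))
    p=(uv-[K[0,2],K[1,2]])/[K[0,0],K[1,1]]
    q=p.copy()
    for _ in range(20): q=p/(1+c['k1']*(q**2).sum(1,keepdims=True))
    return np.c_[q,np.ones(len(q))],c['pose']
def plane(n,uv,z):
    r,T=rays(n,uv);w=r@T[:3,:3].T;return T[:3,3]+w*((z-T[2,3])/w[:,2])[:,None]
def deproj(n,uv,d):
    r,T=rays(n,uv);return (r*np.atleast_1d(d)[:,None])@T[:3,:3].T+T[:3,3]
def cloud(n,d):
    h,w=d.shape;v,u=np.mgrid[:h,:w];P=deproj(n,np.c_[u.ravel(),v.ravel()],d.ravel());return P.reshape(h,w,3)
def proj(n,P):
    c=manip.calibration(n);T=np.linalg.inv(c['pose']);q=np.atleast_2d(P)@T[:3,:3].T+T[:3,3];q=q[:,:2]/q[:,2:]
    q=q*(1+c['k1']*(q**2).sum(1,keepdims=True));return q*[c['K'][0,0],c['K'][1,1]]+c['K'][:2,2]
E
python3 - <<'E'
from h import *
for n in('top','side'):
    im,d=shot(n);cv2.imwrite(f'pics/{n}0.png',im[...,::-1]);c=manip.calibration(n);print(n,c['K'],c['k1'],c['pose'].round(3))
s=manip.state();print(s['t'],s['position'],s['gripper_width'],s['tool_rot'],s['ft_force'])
E
```

```text
top [[391.75115557   0.         319.70893567]
 [  0.         391.75115557 203.12795021]
 [  0.           0.           1.        ]] -0.07566453226716686 [[ 0.007 -0.983  0.182  0.232]
 [-1.    -0.004  0.017  0.   ]
 [-0.016 -0.182 -0.983  1.241]
 [ 0.     0.     0.     1.   ]]
side [[477.77498002   0.         314.05871453]
 [  0.         477.77498002 194.13364008]
 [  0.           0.           1.        ]] 0.0005541551383828967 [[-0.786 -0.471  0.4   -0.16 ]
 [-0.618  0.583 -0.527  0.834]
 [ 0.015 -0.662 -0.749  1.229]
 [ 0.     0.     0.     1.   ]]
0.1 [ 0.2023334  -0.48415268  0.23054814] 0.0854078376735418 [[ 9.22703321e-01  3.85510531e-01 -4.59279832e-04]
 [ 3.85510795e-01 -9.22702373e-01  1.32557209e-03]
 [ 8.72434097e-05 -1.40016710e-03 -9.99999016e-01]] [-0.66150829  0.09859853  0.24201281]
```

View pics/top0.png

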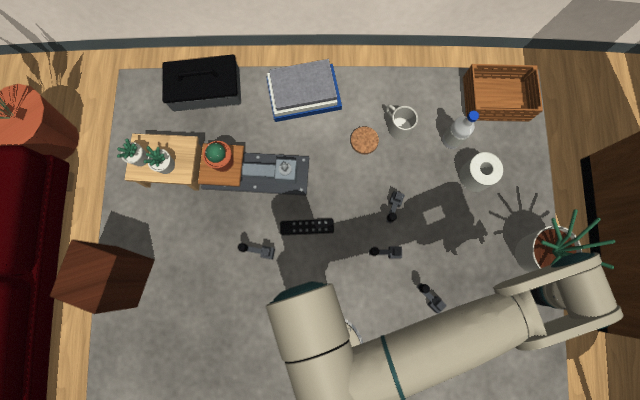

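View pics/side0.png

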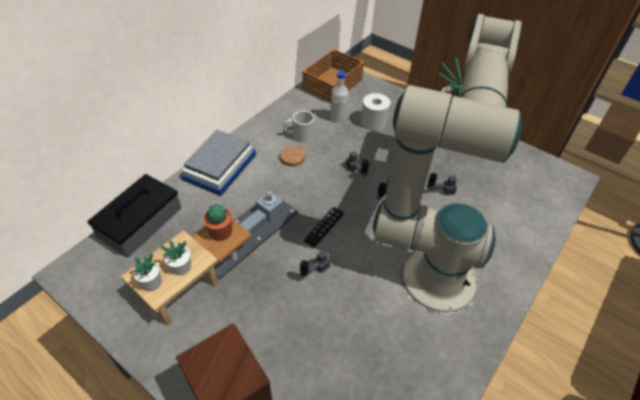

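The top view shows four crank-like items, near pixels (395,200), (257,249), (387,252) and (431,297). The lift's shaft is near (285,167), the deck at (220,165) and the shelf at (165,158). Next I'll measure these.

Run:
```python
from h import *
im,d=load('top');P=cloud('top',d)
b=proj('top',[0,0,0]);print('base',b)
for u,v in [(395,200),(257,249),(387,252),(431,297)]:
    w=P[v-25:v+25,u-25:u+25].reshape(-1,3);
    for lo,hi in((.022,.04),(.055,.072),(.08,.1)):
        m=(w[:,2]>lo)&(w[:,2]<hi);q=w[m];print((u,v),lo,m.sum(),q.mean(0).round(4) if m.any() else '')
    m=(w[:,2]>.015)&(w[:,2]<.15);print('  n',m.sum(),np.linalg.norm(w[m][:,:2].mean(0)))
# jack/shelf/deck
for name,(u,v) in dict(shaft=(285,167),deck=(230,180),deck2=(206,182),shelf=(185,150),shelf2=(180,175)).items(): print(name,P[v-1:v+2,u-1:u+2].reshape(-1,3).round(3)[4])
w=P[150:190,260:312];print(np.round(w[::3,::4,2]*1000).astype(int))
c=cv2.resize(im[140:215,110:320],None,fx=3.8,fy=3.8,interpolation=cv2.INTER_CUBIC)
c2=cv2.resize(im[175:225,370:420],None,fx=5.6,fy=5.6,interpolation=cv2.INTER_CUBIC)
c3=cv2.resize(im[150:185,265:305],None,fx=8,fy=8,interpolation=cv2.INTER_CUBIC)
o=np.zeros((600,800,3),np.uint8);o[:285,:798]=c;o[300:580,:280]=c2;o[300:580,300:620]=c3
cv2.imwrite('pics/c1.png',o[...,::-1])
```

```text
base [[325.60251423 352.4662938 ]]
(395, 200) 0.022 128 [ 0.4537 -0.2126  0.0344]
(395, 200) 0.055 69 [ 0.4594 -0.2158  0.0657]
(395, 200) 0.08 55 [ 0.4063 -0.1962  0.0881]
  n 282 0.49176129219367426
(257, 249) 0.022 144 [0.3051 0.2014 0.0351]
(257, 249) 0.055 61 [0.3036 0.194  0.0658]
(257, 249) 0.08 51 [0.3142 0.2503 0.0884]
  n 293 0.3720589392742397
(387, 252) 0.022 138 [ 0.3043 -0.1921  0.0345]
(387, 252) 0.055 65 [ 0.3058 -0.208   0.0675]
(387, 252) 0.08 51 [ 0.3047 -0.1419  0.0875]
  n 274 0.3571588654364802
(431, 297) 0.022 148 [ 0.1604 -0.3192  0.034 ]
(431, 297) 0.055 85 [ 0.1549 -0.3275  0.0658]
(431, 297) 0.08 59 [ 0.1958 -0.2866  0.0882]
  n 326 0.3556003938928543
shaft [0.553 0.125 0.104]
deck [0.516 0.294 0.089]
deck2 [0.51  0.368 0.088]
shelf [0.602 0.429 0.121]
shelf2 [0.525 0.441 0.115]
[[ -4  -2  -1   2  -5   1  -2  -1   3  -2   1   0  -2]
 [ -1   3   1  -2  -1  -3   5  -3  -1   0   4   0   2]
 [ 14  10  12  10  12  11   7  10  12  10  12  12   0]
 [ 10  12  13  10  15  10  10  12  13  10  13  16  11]
 [ 11  11  13  11  68  73  69  73  68  14  11  12   8]
 [ 46  43  45  43  72  76 107  76  69  45   7  12  10]
 [ 42  48  43  41  75  75 104  75  70  40  14   9   0]
 [ 47  45  42  46  69  75  81  73  73  39  11  13   1]
 [ 44  47  45  49  70  72  80  73  71  21  11   9  -3]
 [ 28  34  36  37  75  69  69  71  73  12  13  12  -4]
 [ 12   8   9  15  51  55  61  62  65  15  12   8  -1]
 [  8  12  13   6  14   8  17  13  20  11  13   8  -2]
 [ 11  11  13  11  10  10  13  11  11  15   7  11   0]
 [ 14  11  11  12   6  14  10  15  12  12  14  12  -4]]
```

View pics/c1.png

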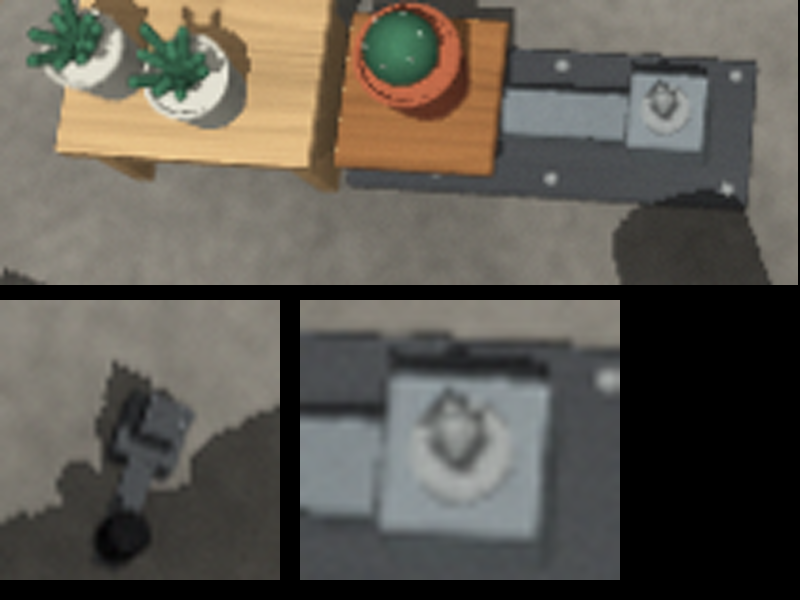

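The crop shows the target crank with its boss at about (398,196) and knob at about (391,217), in top-picture pixels. The shaft at about (285,166) has its flats roughly diagonal to the lift. I'll refine these with averaged frames.

```bash
cat >> h.py <<'E'
def avg(n,k=4):
    s=[manip.camera(n) for _ in range(k)]
    im=np.mean([a for a,_ in s],0);D=np.array([b for _,b in s]);D[D==0]=np.nan
    d=np.nan_to_num(np.nanmedian(D,0));np.savez(f'pics/{n}.npz',im=im,d=d);return im,d
E
python3 - <<'E' 2>/dev/null
from h import *
o=np.zeros((600,800,3),np.uint8)
for i,n in enumerate(('top','side')):
    im,d=avg(n,5);P=cloud(n,d);Z=P[...,2];X=P[...,0];Y=P[...,1]
    def q(nm,m):
        p=P[m];print(n,nm,m.sum(),np.median(p,0).round(4) if m.any() else '',p.mean(0).round(4) if m.any() else '')
    near=np.hypot(X-.44,Y+.21)<.09
    q('boss',near&(Z>.063)&(Z<.074)&(np.hypot(X-.466,Y+.216)<.022))
    q('knob',near&(Z>.083)&(Z<.098))
    q('hub/arm',near&(Z>.03)&(Z<.04))
    js=np.hypot(X-.555,Y-.125)<.05
    q('shaft',js&(Z>.1)&(Z<.115)); q('gearbox',js&(Z>.066)&(Z<.077))
    f=im.astype(np.uint8);hsv=cv2.cvtColor(f,cv2.COLOR_RGB2HSV)
    r=(abs(X-.54)<.14)
    q('deck',r&(Y>.27)&(Y<.38)&(Z>.075)&(Z<.1)); q('shelf',r&(Y>.40)&(Y<.55)&(Z>.1)&(Z<.14))
    q('pot',r&(Y>.25)&(Y<.38)&(Z>.15)&(Z<.21))
    s=proj(n,[.555,.125,.095])[0];M=np.float32([[14,0,200-14*s[0]],[0,14,150-14*s[1]]])
    o[:300,i*400:i*400+400]=np.clip(cv2.warpAffine(im.astype(np.float32),M,(400,300),flags=cv2.INTER_CUBIC),0,255)
    s2=proj(n,[.44,-.205,.06])[0];M=np.float32([[9,0,200-9*s2[0]],[0,9,150-9*s2[1]]])
    o[300:,i*400:i*400+400]=np.clip(cv2.warpAffine(im.astype(np.float32),M,(400,300),flags=cv2.INTER_CUBIC),0,255)
    print(n,s,s2)
cv2.imwrite('pics/c2.png',np.clip(o[...,::-1]*1.4,0,255))
E
```

```text
top boss 52 [ 0.4725 -0.2217  0.0676] [ 0.4722 -0.2216  0.0675]
top knob 53 [ 0.407  -0.1959  0.0886] [ 0.4062 -0.1964  0.0882]
top hub/arm 127 [ 0.4566 -0.2116  0.0349] [ 0.4543 -0.2132  0.0348]
top shaft 30 [0.5547 0.129  0.1059] [0.555  0.1289 0.1061]
top gearbox 316 [0.5521 0.1275 0.0714] [0.5534 0.1285 0.0716]
top deck 800 [0.5355 0.3071 0.0859] [0.5443 0.3162 0.0859]
top shelf 1844 [0.5757 0.4563 0.1173] [0.5744 0.4636 0.1172]
top pot 562 [0.5698 0.3138 0.1788] [0.572  0.3161 0.174 ]
top [285.26101305 167.10178569] [393.27214162 206.88354678]
side boss 27 [ 0.4708 -0.22    0.0655] [ 0.4698 -0.2207  0.0655]
side knob 27 [ 0.4025 -0.193   0.0874] [ 0.4029 -0.1938  0.0872]
side hub/arm 93 [ 0.4513 -0.2082  0.033 ] [ 0.4455 -0.2075  0.0333]
side shaft 23 [0.5516 0.1312 0.1045] [0.5516 0.1313 0.1047]
side gearbox 246 [0.5446 0.1379 0.07  ] [0.5483 0.1347 0.0707]
side deck 887 [0.5374 0.3446 0.0842] [0.5447 0.335  0.0843]
side shelf 1724 [0.5399 0.4766 0.1155] [0.5536 0.4738 0.1155]
side pot 450 [0.5619 0.3313 0.1786] [0.5644 0.3289 0.1751]
side [269.43252612 194.2413286 ] [357.89999535 161.17393277]
```

View pics/c2.png

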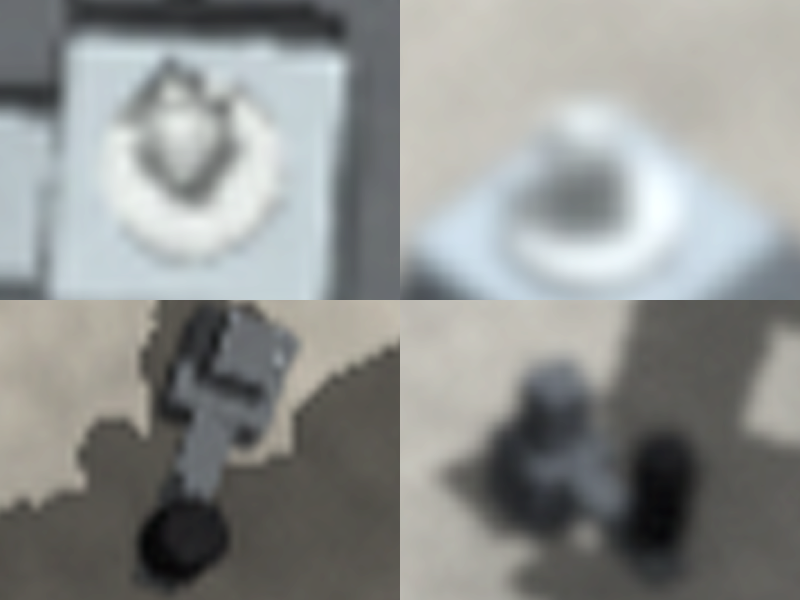

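Measured positions, all consistent with the sizes given:

| Item | Value |
|---|---|
| Boss | (0.471, -0.221), top at 0.067 |
| Knob | 70.7 mm from the boss, as it should be |
| Crank yaw | 159° |
| Shaft | about (0.554, 0.129) |
| Shaft flats | about 46° (mod 90) |
| Deck to shelf rise | about 31 mm |

Now I'll move above the boss and turn -43.6°.

Emit:
{"op": "drive_tool", "data": {"series": [1,0.9,0.88,0,0,0,-0.73,1,0.9,0.88,0,0,0,-0.73,1,0.9,0.88,0,0,0,-0.73,1,0.9,0.88,0,0,0,-0.73,1,0.9,0.88,0,0,0,-0.73], "newtons": 50}}

```text
t: 1.23
position: [0.293, -0.3958, 0.2314]
tool_rot: [[0.99, 0.139, 0.0], [0.139, -0.99, -0.0], [0.0, 0.0, -1.0]]
ft_force: [-0.1, 0.3, 0.5]
gripper_width: 0.0856
grip_force: 0.0
```

Emit:
{"op": "drive_tool", "data": {"series": [1,0.9,0.88,0,0,0,-0.73,1,0.9,0.88,0,0,0,-0.73,1,0.9,0.88,0,0,0,-0.73,1,0.9,0.88,0,0,0,-0.73,1,0.9,0.88,0,0,0,-0.73]}}

```text
t: 1.85
position: [0.383, -0.3078, 0.2314]
tool_rot: [[0.993, -0.115, 0.0], [-0.115, -0.993, -0.0], [0.0, 0.0, -1.0]]
ft_force: [-0.4, -0.1, -0.5]
gripper_width: 0.0857
grip_force: 0.0
```

Emit:
{"op": "drive_tool", "data": {"series": [1,0.9,0.88,0,0,0,-0.73,1,0.9,0.88,0,0,0,-0.73,1,0.9,0.88,0,0,0,-0.73,1,0.9,0.88,0,0,0,-0.73,1,0.85,0.85,0,0,0,-0.7]}}

```text
t: 2.48
position: [0.472, -0.2204, 0.2314]
tool_rot: [[0.933, -0.36, 0.0], [-0.36, -0.933, -0.0], [0.0, 0.0, -1.0]]
ft_force: [-0.4, -0.4, 0.7]
gripper_width: 0.0856
grip_force: 0.0
```

Emit:
{"op": "drive_tool", "data": {"series": [1,0,0,-0.8,0,0,0,1,0,0,-0.8,0,0,0,1,0,0,-0.8,0,0,0,1,0,0,-0.8,0,0,0,1,0,0,0,0,0,0]}}

```text
t: 3.1
position: [0.4705, -0.2209, 0.1655]
tool_rot: [[0.933, -0.359, -0.003], [-0.359, -0.933, 0.001], [-0.003, -0.0, -1.0]]
ft_force: [0.6, -0.0, 0.4]
gripper_width: 0.0853
grip_force: 0.0
```

Emit:
{"op": "drive_tool", "data": {"series": [1,0,0,-0.9,0,0,0,1,0,0,-0.9,0,0,0,1,0,0,-0.9,0,0,0,1,0,0,-0.9,0,0,0,1,0,0,-0.9,0,0,0]}}

```text
t: 3.72
position: [0.4713, -0.2209, 0.0759]
tool_rot: [[0.934, -0.358, -0.0], [-0.358, -0.934, 0.0], [-0.0, 0.0, -1.0]]
ft_force: [0.8, 0.5, 0.5]
gripper_width: 0.0855
grip_force: 0.0
```

Emit:
{"op": "drive_tool", "data": {"series": [1,0,0,-0.9,0,0,0,1,0,0,-0.9,0,0,0,-1,0,0,0,0,0,0,-1,0,0,0,0,0,0,-1,0,0,0,0,0,0], "newtons": 50}}

```text
t: 4.35
position: [0.472, -0.2213, 0.0422]
tool_rot: [[0.934, -0.358, 0.001], [-0.358, -0.934, -0.001], [0.002, 0.0, -1.0]]
ft_force: [0.8, -0.4, -0.2]
gripper_width: 0.0318
grip_force: 0.0
```

Emit:
{"op": "drive_tool", "data": {"series": [-1,0,0,0,0,0,0,-1,0,0,0,0,0,0]}}

```text
t: 4.6
position: [0.472, -0.2212, 0.0422]
tool_rot: [[0.934, -0.358, 0.002], [-0.358, -0.934, -0.001], [0.002, 0.0, -1.0]]
ft_force: [-0.1, 1.8, 4.6]
gripper_width: 0.0213
grip_force: 50.8
```

Emit:
{"op": "drive_tool", "data": {"series": [-1,0,0,0.5,0,0,0,-1,0,0,0.9,0,0,0,-1,0,0,0.9,0,0,0,-1,0,0,0.9,0,0,0,-1,0,0,0.9,0,0,0]}}

```text
t: 5.22
position: [0.4715, -0.2211, 0.1249]
tool_rot: [[0.934, -0.358, 0.001], [-0.358, -0.934, -0.0], [0.001, 0.0, -1.0]]
ft_force: [1.1, -0.6, -3.8]
gripper_width: 0.0214
grip_force: 49.8
```

Emit:
{"op": "drive_tool", "data": {"series": [-1,0,0.2,0.9,0,0,0,-1,0.2,0.8,0.9,0,0,-0.5,-1,0.2,0.9,0.9,0,0,-0.5,-1,0.2,0.9,0.4,0,0,-0.5,-1,0.2,0.9,0,0,0,-0.5]}}

```text
t: 5.85
position: [0.4879, -0.1463, 0.187]
tool_rot: [[0.874, -0.486, 0.002], [-0.486, -0.874, -0.001], [0.002, -0.0, -1.0]]
ft_force: [0.9, 1.0, -4.1]
gripper_width: 0.0212
grip_force: 49.9
```

Emit:
{"op": "drive_tool", "data": {"series": [-1,0.2,0.9,0,0,0,-0.5,-1,0.2,0.9,0,0,0,-0.5,-1,0.2,0.9,0,0,0,-0.5,-1,0.2,0.9,0,0,0,-0.5,-1,0.2,0.9,0,0,0,-0.5]}}

```text
t: 6.48
position: [0.5074, -0.0562, 0.186]
tool_rot: [[0.777, -0.63, -0.0], [-0.63, -0.777, -0.0], [-0.0, 0.0, -1.0]]
ft_force: [0.1, 0.1, -3.0]
gripper_width: 0.0212
grip_force: 49.8
```

Emit:
{"op": "drive_tool", "data": {"series": [-1,0.2,0.9,0,0,0,-0.5,-1,0.2,0.9,0,0,0,-0.5,-1,0.2,0.9,0,0,0,-0.25,-1,0.2,0.9,0,0,0,0,-1,0.2,0.9,0,0,0,0]}}

```text
t: 7.1
position: [0.5276, 0.034, 0.1856]
tool_rot: [[0.72, -0.694, 0.0], [-0.694, -0.72, -0.0], [0.0, 0.0, -1.0]]
ft_force: [-0.8, 0.4, -3.3]
gripper_width: 0.0209
grip_force: 49.8
```

Emit:
{"op": "drive_tool", "data": {"series": [-1,0.26,0.95,0,0,0,0,-1,0.26,0.95,0,0,0,0,-1,0.26,0.95,0,0,0,0,-1,0.26,0.95,0,0,0,0,-1,0.26,0.95,0,0,0,0]}}

```text
t: 7.72
position: [0.5538, 0.1293, 0.1853]
tool_rot: [[0.719, -0.695, -0.0], [-0.695, -0.719, -0.0], [-0.0, 0.0, -1.0]]
ft_force: [0.1, 0.4, -2.8]
gripper_width: 0.0212
grip_force: 49.9
```

```bash
python3 - <<'E' 2>/dev/null
from h import *
o=np.zeros((400,800,3),np.uint8)
manip.camera('top');manip.camera('side')
for i,n in enumerate(('top','side')):
    im,d=avg(n,4);P=cloud(n,d);X,Y,Z=P[...,0],P[...,1],P[...,2]
    t=manip.state()['position'];w=manip.state()['tool_rot'];zc=t[2]-.0422
    k=t[:2]-.07*w[:2,0]
    m=(np.hypot(X-k[0],Y-k[1])<.02)&(abs(Z-zc-.09)<.008);print(n,t,'exp knob',k,m.sum(),np.median(P[m],0),P[m].mean(0))
    M=np.float32([[10,0,200],[0,10,200]]);s=proj(n,[k[0],k[1],zc+.05])[0];M[:,2]-=10*s;print(s)
    o[:,i*400:i*400+400]=np.clip(cv2.warpAffine(im.astype(np.float32),M,(400,400),flags=cv2.INTER_CUBIC),0,255)
cv2.imwrite('pics/c3.png',o[...,::-1])
E
```

```text
top [0.55343387 0.12767526 0.18529407] exp knob [0.50310419 0.17632631] 0 [nan nan nan] [nan nan nan]
[262.72662232 175.5477361 ]
side [0.55344125 0.12753263 0.18542513] exp knob [0.50312449 0.17619703] 45 [0.49985566 0.17703378 0.230349  ] [0.49953281 0.17683826 0.22988191]
[269.18701643 190.56308321]
```

View pics/c3.png

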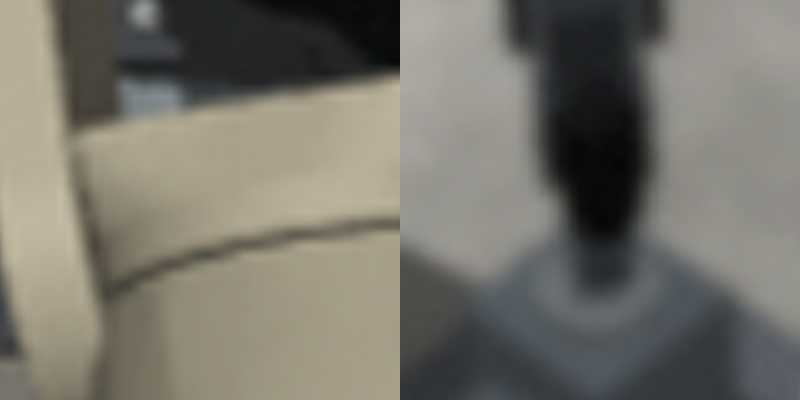

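The side view, looking along the arm, shows the knob sleeve and the shaft below it on one line, both at about column 603 of the crop. The arm blocks the top view. The crank sits over the shaft to within about 1 mm, so I'll go down.

Emit:
{"op": "drive_tool", "data": {"series": [-1,0.05,0.05,-0.55,0,0,0,-1,0,0,-0.55,0,0,0,-1,0,0,-0.55,0,0,0,-1,0,0,0,0,0,0]}}

```text
t: 8.72
position: [0.5537, 0.1288, 0.1506]
tool_rot: [[0.719, -0.695, -0.003], [-0.695, -0.719, -0.001], [-0.002, 0.003, -1.0]]
ft_force: [-0.2, 0.6, -3.8]
gripper_width: 0.0214
grip_force: 49.9
```

Emit:
{"op": "drive_tool", "data": {"series": [-1,0,0,-0.15,0,0,0,-1,0,0,-0.15,0,0,0,-1,0,0,0,0,0,0]}}

```text
t: 9.1
position: [0.5546, 0.1291, 0.1466]
tool_rot: [[0.719, -0.695, 0.001], [-0.695, -0.719, 0.0], [0.0, -0.0, -1.0]]
ft_force: [-0.5, 0.0, -2.2]
gripper_width: 0.0207
grip_force: 50.2
```

Emit:
{"op": "drive_tool", "data": {"series": [-1,0,0,-0.12,0,0,0,-1,0,0,-0.08,0,0,0,-1,0,0,0,0,0,0]}}

```text
t: 9.48
position: [0.5547, 0.1294, 0.1424]
tool_rot: [[0.72, -0.694, 0.001], [-0.694, -0.72, 0.001], [0.0, -0.001, -1.0]]
ft_force: [1.9, 3.9, -1.8]
gripper_width: 0.021
grip_force: 50.1
```

It has passed the corners' stop height of 0.147 with only a light side force, so it is in the square. I'll ease in the direction of that force and continue.

Emit:
{"op": "drive_tool", "data": {"series": [-1,0.02,0.04,-0.12,0,0,0,-1,0,0,-0.12,0,0,0,-1,0,0,-0.1,0,0,0,-1,0,0,0,0,0,0]}}

```text
t: 9.98
position: [0.5548, 0.1298, 0.1351]
tool_rot: [[0.719, -0.695, -0.0], [-0.695, -0.719, -0.0], [-0.0, 0.0, -1.0]]
ft_force: [2.6, 2.9, -5.0]
gripper_width: 0.0212
grip_force: 50.0
```

```bash
python3 -c "
from h import *
s=manip.state();print(s['position'],s['ft_force'],s['moment'],s['qpos'])"
```

```text
[0.55476375 0.12975944 0.13511844] [ 2.58697463  2.94424723 -4.98373201] [ 0.4508433  -0.30893648  0.04048651] [ 1.64972675e-01  2.27076407e-01  1.40159281e+00 -3.07670698e-05
  1.51333796e+00  2.50378356e+00]
```

Emit:
{"op": "drive_tool", "data": {"series": [-1,0.02,0.02,-0.12,0,0,0,-1,0,0,-0.12,0,0,0,-1,0,0,-0.08,0,0,0,-1,0,0,0,0,0,0]}}

```text
t: 10.48
position: [0.555, 0.13, 0.1287]
tool_rot: [[0.719, -0.695, -0.001], [-0.695, -0.719, -0.0], [-0.0, 0.001, -1.0]]
ft_force: [-0.8, 0.9, -4.4]
gripper_width: 0.0212
grip_force: 49.9
```

Emit:
{"op": "drive_tool", "data": {"series": [-1,0,0,-0.06,0,0,0,-1,0,0,-0.05,0,0,0,-1,0,0,0,0,0,0]}}

```text
t: 10.85
position: [0.5552, 0.1302, 0.1269]
tool_rot: [[0.719, -0.695, -0.0], [-0.695, -0.719, 0.0], [-0.0, 0.0, -1.0]]
ft_force: [-0.3, 0.5, -3.8]
gripper_width: 0.0215
grip_force: 50.0
```

Emit:
{"op": "drive_tool", "data": {"series": [-1,0,0,-0.05,0,0,0,-1,0,0,-0.03,0,0,0,-1,0,0,0,0,0,0]}}

```text
t: 11.22
position: [0.5554, 0.1302, 0.1262]
tool_rot: [[0.719, -0.695, 0.001], [-0.695, -0.719, 0.0], [0.0, -0.001, -1.0]]
ft_force: [-4.0, 0.8, 4.2]
gripper_width: 0.0212
grip_force: 50.9
```

Home: TCP at 0.1262 as expected, with about 8 N of contact. I'll release, lift, and move over the knob at about (0.505, 0.179).

Emit:
{"op": "drive_tool", "data": {"series": [0.3,0,0,0,0,0,0,0.3,0,0,0,0,0,0,0.3,0,0,0.5,0,0,0,0.3,0,0,0.95,0,0,0,0.3,0,0,0.95,0,0,0]}}

```text
t: 11.85
position: [0.5556, 0.1302, 0.1755]
tool_rot: [[0.719, -0.695, 0.002], [-0.695, -0.719, 0.0], [0.001, -0.001, -1.0]]
ft_force: [-0.6, -0.2, 1.3]
gripper_width: 0.0554
grip_force: 0.0
```

Emit:
{"op": "drive_tool", "data": {"series": [0.3,0,0,0.95,0,0,0,0.3,-0.5,0.5,0.3,0,0,0,0.3,-0.9,0.9,0,0,0,0,0.3,-0.8,0.8,0,0,0,0,0.3,-0.3,0.25,0,0,0,0]}}

```text
t: 12.48
position: [0.504, 0.1804, 0.1982]
tool_rot: [[0.721, -0.693, -0.0], [-0.693, -0.721, -0.0], [-0.0, 0.0, -1.0]]
ft_force: [0.9, 0.8, 1.1]
gripper_width: 0.0557
grip_force: 0.0
```

```bash
python3 - <<'E' 2>/dev/null
from h import *
manip.camera('side')
im,d=avg('side',3);P=cloud('side',d);X,Y,Z=P[...,0],P[...,1],P[...,2]
s=manip.state();print(s['t'],s['position'],s['gripper_width'],s['qpos'][5])
s0=proj('side',[.53,.15,.15])[0];M=np.float32([[8,0,250],[0,8,200]]);M[:,2]-=8*s0
cv2.imwrite('pics/c4.png',np.clip(cv2.warpAffine(im.astype(np.float32),M,(500,400),flags=cv2.INTER_CUBIC),0,255)[...,::-1])
for k,m in dict(knob=(np.hypot(X-.503,Y-.18)<.025)&(abs(Z-.172)<.006),deck=(abs(X-.54)<.1)&(Y>.27)&(Y<.385)&(abs(Z-.086)<.01),shelf=(abs(X-.54)<.1)&(Y>.40)&(Y<.55)&(abs(Z-.117)<.01)).items(): print(k,m.sum(),np.median(P[m],0))
E
```

```text
12.675 [0.50537287 0.17902077 0.1982617 ] 0.05554419467443711 2.6104763980968326
knob 40 [0.49731332 0.17644606 0.16947227]
deck 938 [0.5382163  0.3480974  0.08413197]
shelf 1531 [0.54029674 0.47214998 0.11538295]
```

View pics/c4.png

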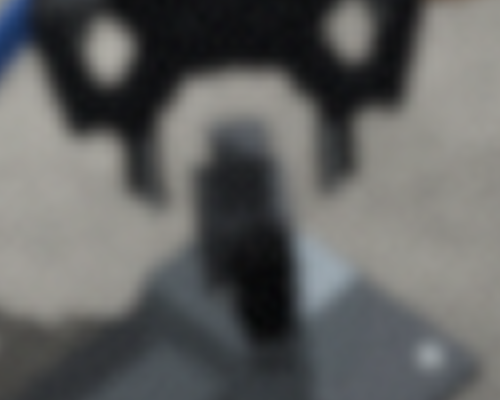

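The crop shows the fingers open above the crank. A grey block, with its top at about (240,130), is next to the black sleeve at about (270,285). I'll check that against projected points.

```bash
python3 - <<'E' 2>/dev/null
from h import *
s0=proj('side',[.53,.15,.15])[0]
for p in [(.5554,.1302,.152),(.505,.179,.174),(.505,.179,.124),(.5554,.1302,.12),(.505,.179,.12)]: print(p,(proj('side',p)[0]-s0)*8+[250,200])
im,d=load('side');P=cloud('side',d);X,Y,Z=P[...,0],P[...,1],P[...,2]
g=im.max(2);m=(np.hypot(X-.53,Y-.155)<.075)&(Z>.08)&(Z<.182)
for z in np.arange(.095,.18,.01):
    k=m&(abs(Z-z)<.005)&(g<60);print(z.round(3),k.sum(),P[k].mean(0).round(3))
E
```

```text
(0.5554, 0.1302, 0.152) [234.58045906 135.53191992]
(0.505, 0.179, 0.174) [244.61662652 234.1048259 ]
(0.505, 0.179, 0.124) [252.13055293 321.73148337]
(0.5554, 0.1302, 0.12) [239.39327159 191.35889355]
(0.505, 0.179, 0.12) [252.71479664 328.54497995]
0.095 9 [0.549 0.15  0.095]
0.105 7 [0.541 0.156 0.106]
0.115 43 [0.531 0.156 0.115]
0.125 30 [0.529 0.153 0.125]
0.135 27 [0.517 0.164 0.135]
0.145 31 [0.52  0.16  0.145]
0.155 20 [0.506 0.172 0.154]
0.165 34 [0.497 0.179 0.166]
0.175 13 [0.497 0.177 0.171]
```

The sleeve sits about 8 mm to the right of where it was predicted. The crank turned within the socket play on release, to a yaw of about 141°, which puts the knob at about (0.5005, 0.174). I'll correct for that, go down and grip.

Emit:
{"op": "drive_tool", "data": {"series": [0.5,-0.24,-0.25,0,0,0,0,0.5,0,0,-0.8,0,0,0,0.5,0,0,-0.9,0,0,0,0.5,0,0,-0.9,0,0,0,0.5,0,0,-0.7,0,0,0]}}

```text
t: 13.3
position: [0.5, 0.174, 0.1303]
tool_rot: [[0.719, -0.695, -0.002], [-0.695, -0.719, -0.001], [-0.001, 0.002, -1.0]]
ft_force: [0.1, -0.1, 0.2]
gripper_width: 0.0641
grip_force: 0.0
```

Emit:
{"op": "drive_tool", "data": {"series": [-1,0,0,0,0,0,0,-1,0,0,0,0,0,0,-1,0,0,0,0,0,0,-1,0,0,0,0,0,0], "newtons": 40}}

```text
t: 13.8
position: [0.5007, 0.1743, 0.133]
tool_rot: [[0.719, -0.695, 0.001], [-0.695, -0.719, 0.0], [0.001, -0.001, -1.0]]
ft_force: [0.4, -0.2, 1.2]
gripper_width: 0.0249
grip_force: 39.3
```

Run:
```python
import numpy as np
C=np.array([.5555,.1302]);r=.070
a=np.deg2rad(141-15*np.arange(25));p=C+r*np.c_[np.cos(a),np.sin(a)];c=p[0]
for i in range(24):
    q=np.round((p[i+1]-c)/.02,2);c=c+q*.02;print(i,[-1,float(q[0]),float(q[1]),0,0,0,0])
```

```text
0 [-1, 0.66, 0.63, 0, 0, 0, 0]
1 [-1, 0.81, 0.43, 0, 0, 0, 0]
2 [-1, 0.88, 0.22, 0, 0, 0, 0]
3 [-1, 0.92, -0.03, 0, 0, 0, 0]
4 [-1, 0.87, -0.26, 0, 0, 0, 0]
5 [-1, 0.78, -0.47, 0, 0, 0, 0]
6 [-1, 0.63, -0.67, 0, 0, 0, 0]
7 [-1, 0.44, -0.8, 0, 0, 0, 0]
8 [-1, 0.21, -0.89, 0, 0, 0, 0]
9 [-1, -0.02, -0.91, 0, 0, 0, 0]
10 [-1, -0.26, -0.88, 0, 0, 0, 0]
11 [-1, -0.48, -0.78, 0, 0, 0, 0]
12 [-1, -0.66, -0.62, 0, 0, 0, 0]
13 [-1, -0.81, -0.44, 0, 0, 0, 0]
14 [-1, -0.88, -0.21, 0, 0, 0, 0]
15 [-1, -0.92, 0.02, 0, 0, 0, 0]
16 [-1, -0.87, 0.26, 0, 0, 0, 0]
17 [-1, -0.78, 0.48, 0, 0, 0, 0]
18 [-1, -0.63, 0.66, 0, 0, 0, 0]
19 [-1, -0.44, 0.8, 0, 0, 0, 0]
20 [-1, -0.21, 0.89, 0, 0, 0, 0]
21 [-1, 0.02, 0.91, 0, 0, 0, 0]
22 [-1, 0.26, 0.88, 0, 0, 0, 0]
23 [-1, 0.48, 0.78, 0, 0, 0, 0]
```

Emit:
{"op": "drive_tool", "data": {"series": [-1,0.66,0.63,0,0,0,0,-1,0.81,0.43,0,0,0,0,-1,0.88,0.22,0,0,0,0]}}

```text
t: 14.18
position: [0.5476, 0.2004, 0.1333]
tool_rot: [[0.72, -0.694, -0.0], [-0.694, -0.72, -0.0], [-0.0, 0.0, -1.0]]
ft_force: [-2.3, -3.0, 4.2]
gripper_width: 0.025
grip_force: 39.2
```

Emit:
{"op": "drive_tool", "data": {"series": [-1,0.92,-0.03,0,0,0,0,-1,0.87,-0.26,0,0,0,0,-1,0.78,-0.47,0,0,0,0,-1,0.63,-0.67,0,0,0,0,-1,0.44,-0.8,0,0,0,0]}}

```text
t: 14.8
position: [0.6212, 0.156, 0.1344]
tool_rot: [[0.72, -0.694, 0.003], [-0.694, -0.72, 0.002], [0.0, -0.003, -1.0]]
ft_force: [-1.8, 3.0, 7.8]
gripper_width: 0.0247
grip_force: 39.7
```

Emit:
{"op": "drive_tool", "data": {"series": [-1,0.21,-0.89,0,0,0,0,-1,-0.02,-0.91,0,0,0,0,-1,-0.26,-0.88,0,0,0,0,-1,-0.48,-0.78,0,0,0,0,-1,-0.66,-0.62,0,0,0,0]}}

```text
t: 15.42
position: [0.5976, 0.0731, 0.1347]
tool_rot: [[0.719, -0.695, 0.006], [-0.695, -0.719, 0.001], [0.004, -0.005, -1.0]]
ft_force: [2.8, 1.8, 3.0]
gripper_width: 0.0244
grip_force: 39.4
```

Emit:
{"op": "drive_tool", "data": {"series": [-1,-0.81,-0.44,0,0,0,0,-1,-0.88,-0.21,0,0,0,0,-1,-0.92,0.02,0,0,0,0,-1,-0.87,0.26,0,0,0,0,-1,-0.78,0.48,0,0,0,0]}}

```text
t: 16.05
position: [0.5117, 0.0749, 0.1344]
tool_rot: [[0.718, -0.696, 0.005], [-0.696, -0.718, -0.001], [0.004, -0.002, -1.0]]
ft_force: [4.3, 0.3, 3.9]
gripper_width: 0.0243
grip_force: 39.5
```

Emit:
{"op": "drive_tool", "data": {"series": [-1,-0.63,0.66,0,0,0,0,-1,-0.44,0.8,0,0,0,0,-1,-0.21,0.89,0,0,0,0,-1,0.02,0.91,0,0,0,0,-1,0.26,0.88,0,0,0,0]}}

```text
t: 16.68
position: [0.491, 0.1592, 0.1333]
tool_rot: [[0.719, -0.695, 0.001], [-0.695, -0.719, -0.001], [0.001, -0.0, -1.0]]
ft_force: [2.4, -4.7, 2.9]
gripper_width: 0.0248
grip_force: 39.5
```

Emit:
{"op": "drive_tool", "data": {"series": [-1,0.48,0.78,0,0,0,0]}}

```text
t: 16.8
position: [0.5007, 0.1749, 0.1331]
tool_rot: [[0.72, -0.694, 0.0], [-0.694, -0.72, -0.001], [0.001, 0.0, -1.0]]
ft_force: [1.5, -4.8, 2.6]
gripper_width: 0.0249
grip_force: 39.6
```

```bash
cat >> h.py <<'E'
def level():
    for n in('top','side'):
        im,d=avg(n,3);P=cloud(n,d);X,Y,Z=P[...,0],P[...,1],P[...,2]
        f=im.astype(np.uint8);h=cv2.cvtColor(f,cv2.COLOR_RGB2HSV)
        for k,m in dict(deck=(X>.475)&(X<.52)&(Y>.28)&(Y<.38)&(Z>.075)&(Z<.14),shelf=(X>.475)&(X<.54)&(Y>.415)&(Y<.50)&(Z>.1)&(Z<.135),pot=(np.hypot(X-.56,Y-.325)<.07)&(Z>.165)).items():
            print(n,k,m.sum(),np.median(P[m],0).round(4),np.percentile(Z[m],[25,75]).round(4) if m.any() else '')
    s=manip.state();print(s['t'],s['position'],s['ft_force'])
E
python3 -c "
from h import *
level()" 2>/dev/null
```

```text
top deck 140 [0.51   0.3445 0.1002] [0.0989 0.1013]
top shelf 366 [0.518  0.4541 0.1173] [0.1162 0.1184]
top pot 309 [0.5688 0.3286 0.2017] [0.171  0.2102]
side deck 260 [0.5066 0.3271 0.0982] [0.0963 0.0997]
side shelf 478 [0.5136 0.4574 0.1152] [0.1137 0.1165]
side pot 464 [0.5623 0.3306 0.1931] [0.17   0.2045]
17.1 [0.50068281 0.17479335 0.13298734] [-0.62131237  0.58185446  4.63556969]
```

The deck rose about 14.2 mm, and about 17 mm remains. Now the second turn.

Emit:
{"op": "drive_tool", "data": {"series": [-1,0.66,0.63,0,0,0,0,-1,0.81,0.43,0,0,0,0,-1,0.88,0.22,0,0,0,0,-1,0.92,-0.03,0,0,0,0,-1,0.87,-0.26,0,0,0,0]}}

```text
t: 17.73
position: [0.5834, 0.1951, 0.1334]
tool_rot: [[0.72, -0.694, -0.0], [-0.694, -0.72, 0.002], [-0.001, -0.001, -1.0]]
ft_force: [-4.6, 0.2, 8.1]
gripper_width: 0.0248
grip_force: 40.6
```

Emit:
{"op": "drive_tool", "data": {"series": [-1,0.78,-0.47,0,0,0,0,-1,0.63,-0.67,0,0,0,0,-1,0.44,-0.8,0,0,0,0,-1,0.21,-0.89,0,0,0,0,-1,-0.02,-0.91,0,0,0,0]}}

```text
t: 18.35
position: [0.6257, 0.1199, 0.1344]
tool_rot: [[0.72, -0.694, 0.005], [-0.694, -0.72, 0.003], [0.002, -0.006, -1.0]]
ft_force: [3.0, 3.4, 6.4]
gripper_width: 0.025
grip_force: 40.0
```

Emit:
{"op": "drive_tool", "data": {"series": [-1,-0.26,-0.88,0,0,0,0,-1,-0.48,-0.78,0,0,0,0,-1,-0.66,-0.62,0,0,0,0,-1,-0.81,-0.44,0,0,0,0,-1,-0.88,-0.21,0,0,0,0]}}

```text
t: 18.98
position: [0.5635, 0.0597, 0.1343]
tool_rot: [[0.718, -0.696, 0.006], [-0.696, -0.718, 0.0], [0.004, -0.004, -1.0]]
ft_force: [3.7, -1.2, 5.8]
gripper_width: 0.0246
grip_force: 40.1
```

Emit:
{"op": "drive_tool", "data": {"series": [-1,-0.92,0.02,0,0,0,0,-1,-0.87,0.26,0,0,0,0,-1,-0.78,0.48,0,0,0,0,-1,-0.63,0.66,0,0,0,0,-1,-0.44,0.8,0,0,0,0]}}

```text
t: 19.6
position: [0.4896, 0.1046, 0.1336]
tool_rot: [[0.719, -0.695, 0.002], [-0.695, -0.719, -0.001], [0.002, -0.001, -1.0]]
ft_force: [3.1, -1.6, 4.6]
gripper_width: 0.0246
grip_force: 39.9
```

Emit:
{"op": "drive_tool", "data": {"series": [-1,-0.21,0.89,0,0,0,0,-1,0.02,0.91,0,0,0,0,-1,0.26,0.88,0,0,0,0,-1,0.48,0.78,0,0,0,0,-1,0.66,0.63,0,0,0,0]}}

```text
t: 20.23
position: [0.5136, 0.1873, 0.1329]
tool_rot: [[0.72, -0.694, -0.0], [-0.694, -0.72, -0.0], [-0.0, 0.001, -1.0]]
ft_force: [-0.2, -5.0, 3.8]
gripper_width: 0.0248
grip_force: 39.9
```

```bash
python3 -c "
from h import *
level()" 2>/dev/null
```

```text
top deck 118 [0.51   0.3481 0.1157] [0.1141 0.1169]
top shelf 369 [0.518  0.4541 0.1172] [0.1161 0.1183]
top pot 278 [0.5629 0.3332 0.2036] [0.1845 0.2226]
side deck 267 [0.5063 0.3298 0.1139] [0.1123 0.1154]
side shelf 486 [0.5139 0.4563 0.1151] [0.1138 0.1164]
side pot 662 [0.5601 0.3324 0.1869] [0.1792 0.2153]
20.525 [0.51383278 0.18731383 0.13292193] [-0.69445931  1.10426905  5.52055016]
```

Emit:
{"op": "drive_tool", "data": {"series": [-1,0.81,0.43,0,0,0,0,-1,0.88,0.22,0,0,0,0,-1,0,0,0,0,0,0]}}

```text
t: 20.9
position: [0.5481, 0.2005, 0.133]
tool_rot: [[0.72, -0.694, 0.0], [-0.694, -0.72, 0.001], [-0.0, -0.001, -1.0]]
ft_force: [-1.0, 1.9, 6.3]
gripper_width: 0.0248
grip_force: 40.3
```

```bash
sed -i 's/avg(n,3)/avg(n,8)/' h.py; python3 -c "
from h import *
level()" 2>/dev/null
```

```text
top deck 108 [0.5115 0.35   0.1172] [0.1164 0.1178]
top shelf 371 [0.5182 0.4537 0.1172] [0.1166 0.1178]
top pot 300 [0.5604 0.3309 0.2159] [0.1871 0.2273]
side deck 268 [0.5068 0.3292 0.1154] [0.1136 0.1162]
side shelf 482 [0.5129 0.4568 0.1153] [0.1143 0.1161]
side pot 955 [0.5553 0.3204 0.2141] [0.1842 0.3939]
21.7 [0.54760465 0.20036784 0.13318495] [-0.28099069  1.46135548  6.62623549]
```

Deck and shelf agree within 0.2 mm in both cameras. I'll release and retreat straight up, then toward the robot.

Emit:
{"op": "drive_tool", "data": {"series": [0.3,0,0,0,0,0,0,0.3,0,0,0,0,0,0,0.3,0,0,0.5,0,0,0,0.3,0,0,0.9,0,0,0,0.3,0,0,0.9,0,0,0]}}

```text
t: 22.32
position: [0.5477, 0.1998, 0.1803]
tool_rot: [[0.719, -0.695, 0.001], [-0.695, -0.719, 0.0], [0.001, -0.001, -1.0]]
ft_force: [0.3, -0.0, -0.4]
gripper_width: 0.0556
grip_force: 0.0
```

Emit:
{"op": "drive_tool", "data": {"series": [0.3,0,0,0.9,0,0,0,0.3,0,-0.9,0.9,0,0,0,0.3,-0.4,-1,0.5,0,0,0,0.3,-0.5,-1,0,0,0,0,0.3,-0.5,-1,0,0,0,0]}}

```text
t: 22.95
position: [0.5192, 0.1201, 0.2253]
tool_rot: [[0.719, -0.695, 0.001], [-0.695, -0.719, -0.0], [0.001, -0.0, -1.0]]
ft_force: [-0.4, -0.5, -0.1]
gripper_width: 0.0556
grip_force: 0.0
```

Emit:
{"op": "drive_tool", "data": {"series": [0.3,-0.5,-1,0,0,0,0,0.3,-0.5,-1,0,0,0,0,0.3,-0.5,-1,0,0,0,0,0.3,-0.5,-1,0,0,0,0,0.3,-0.5,-1,0,0,0,0]}}

```text
t: 23.58
position: [0.4689, 0.0202, 0.2251]
tool_rot: [[0.719, -0.695, 0.0], [-0.695, -0.719, -0.0], [0.001, -0.0, -1.0]]
ft_force: [-0.0, -1.2, -0.6]
gripper_width: 0.0558
grip_force: 0.0
```

Emit:
{"op": "drive_tool", "data": {"series": [0.3,0,-1,0,0,0,0,0.3,0,-1,0,0,0,0,0.3,0,-1,0,0,0,0,0.3,0,-1,0,0,0,0,0.3,0,0,0,0,0,0]}}

```text
t: 24.2
position: [0.4691, -0.0598, 0.225]
tool_rot: [[0.717, -0.697, 0.0], [-0.697, -0.717, -0.0], [0.001, 0.0, -1.0]]
ft_force: [0.4, -0.5, -0.0]
gripper_width: 0.0556
grip_force: 0.0
```

```bash
python3 -c "
from h import *
level()
im,d=load('top');im2,_=load('side')
a=cv2.resize(im[110:230,110:420],None,fx=2.5,fy=2.5,interpolation=2);b=cv2.resize(im2[120:270,130:410],None,fx=2,fy=2,interpolation=2)
o=np.zeros((600,775,3));o[:300]=a;o[300:,:560]=b;cv2.imwrite('pics/end.png',np.clip(o,0,255)[...,::-1])" 2>/dev/null
```

```text
top deck 207 [0.5091 0.3257 0.1172] [0.1165 0.1179]
top shelf 371 [0.5182 0.4533 0.1173] [0.1165 0.118 ]
top pot 707 [0.5685 0.3127 0.1892] [0.1824 0.2217]
side deck 268 [0.5069 0.3294 0.1152] [0.1136 0.1161]
side shelf 489 [0.5132 0.4565 0.1152] [0.1143 0.1161]
side pot 674 [0.56   0.3329 0.1875] [0.1803 0.2168]
25.0 [ 0.46944251 -0.05820533  0.22430265] [-0.06888712 -0.03249471  0.18914613]
```

View pics/end.png

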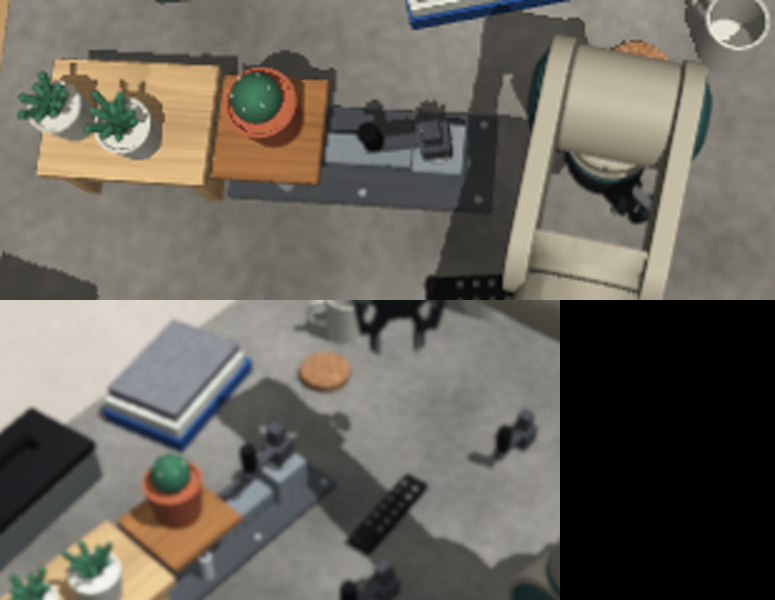

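The crank is on the shaft, with its boss at about (433,140) and knob at about (370,135) in the upper crop. The pot stands upright on the level deck at about (260,100), and the other things look unmoved. I'll check the crank's height and hand in.

```bash
python3 -c "
from h import *
for n in('top','side'):
    im,d=load(n);P=cloud(n,d);X,Y,Z=P[...,0],P[...,1],P[...,2]
    m=(np.hypot(X-.5555,Y-.13)<.02)&(Z>.14);k=(np.hypot(X-.548,Y-.2)<.025)&(Z>.16);b=np.median(Z[m]);print(n,b,np.median(Z[k]))
    if n=='top': bt=b
if abs(bt-.152)<.004: print(manip.sign_off())
"
```

```text
top 0.15104117541841877 0.17133740072849468
side 0.1492357737243888 0.16932205920685228
the job is handed in; nothing more can be done
None
```

The job is handed in: the crank is fully home on the shaft, the deck is level with the shelf top to within about 0.2 mm by camera, the cactus is upright on the deck, and the other things look undisturbed.

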